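Clear the packing debris and put the lid on the enclosure

ROBOT

A 6-joint arm with a two-finger parallel gripper is mounted at the origin on the work surface. World frame = base frame: x ahead of the robot, y to its left, z up, the work surface at z = 0. Lengths are in mm, angles in rad, forces in N, time in s.
With the tool pointing down it reaches from about 350 to 775 mm from the base axis. Payload 7.3 kg.
Tool frame: the origin (TCP) lies on the centre line of the jaws, within the pads' length; the fingertips stand 17 mm ahead of it and the grasp point (between the pads) lies 2 mm behind it; z points along the fingers, y is the line along which they close (so a half turn about z gives the same grasp; the last joint's range is limited). The gripper opens to 92 mm and grips with 3 to 60 N. Pads are 19 mm wide; open, the fingers measure 130 mm over their backs; the gripper's body (75 mm by 190 mm) begins 47 mm behind the grasp point.
Start: joints at [1.176, 0.342, 1.524, -0, 1.275, -0.146], TCP at [129.26, 508.857, 243.741] pointing down, gripper open.
Joint ranges: [-2.53, 2.53], [-0.77, 2.02], [0.04, 2.7], [-1, 4.14], [0.28, 2.66], [-3.11, 3.11]. Speed limits (rad/s): [2.57, 2.57, 3.14, 3.14, 3.14, 3.14].

INTERFACE

Orientations are given as [roll, pitch, yaw] about the fixed x, y, z axes, in that order (R = Rz(yaw) Ry(pitch) Rx(roll)).
In Python, from plant import bot gives the robot as it stands. The module is installed in compiled form; this text tells all that it offers.
- The arm moves only by the shell command python3 -m pendant 'ROWS'. ROWS is JSON, a list of rows, each a list of 3 entries, a list of its own where there are three numbers: the shift along the world's x, y, z as a fraction of full scale, then the turn, a rotation vector about the world's x, y, z as a fraction of full scale, then the opening, from -1 (shut) to 1 (fully open), so that 0 is half open. In form: [[[tx, ty, tz], [rx, ry, rz], claw], ...]. A call has exactly 10 rows; each row shifts and turns the commanded pose from where the row before left it; what a row does not reach is not made up. Full scale, the value 1, is 30 mm for a shift and 0.12 rad for a turn. A row lasts 1/12 s, in which the tool goes at most 41.7 mm and 7.16 degrees, less where a joint would pass 70% of its speed; a pose out of reach is approached as far as the arm can. A call with a number of a shift or a turn outside -1 to 1 is refused whole. A call with a gripper value outside its range is refused whole. The fingers move at their own pace and stop on an object; the grip force is fixed at half the most. Time passes only in rows, so rows that do not move let the fingers close, or fill a call up. It gives the time, the measured TCP pose, the force, the opening and the grip force at its end, in the units of the state.
- bot.get_obs(): the state, without advancing time (a new reading comes with each control period).
- bot.capture(name): name is "side" or "top"; returns the picture (384x512x3 uint8, blue, green, red); there is no depth.
- bot.camera_params(name): a dict with "fovy" (degrees; the focal length in pixels is half the picture's height over the tangent of half this angle, whatever the lens; pixels are square), "cx", "cy" (the principal point, pixels), "distortion" ([k1, k2, p1, p2, k3] as OpenCV has them; the pictures are not rectified), "camera_from_world" (4x4, takes a point from world to camera coordinates). Camera axes: x right, y down, z forward; pixel columns grow to the right and rows downward; lengths in mm; the calibration is good to about 2 mm. A picture is of the moment at which its call begins. camera_params takes no time and is no camera call.
- bot.close_job(): hands the job in; it is judged then, once.
The state is a dict: "time": time; "joint_positions": joint angles; "dq": joint speeds; "tau": joint torques, N m; "tool_pos": TCP position; "tcp_rot": TCP orientation; "contact_force": force on the tool from outside, world axes, zero at the start; "moment": the same for the moment, N m; "grip_width": finger opening in mm; "finger_force": force on a finger pad.
Only numpy, scipy, OpenCV 4.12 (cv2) and the standard library are available. Lean on these libraries where they do the work, as an engineer would, in place of code of your own. Each camera call takes 0.05 s, during which the arm holds its last target. There are 200 camera calls.

TASK

Roll the waste bin's cover right back until it is fully open, and put every piece of packing debris, on the white enclosure and on the bench in front of it, into the bin. Then roll the cover fully shut and lay the black lid flat on the white enclosure, its edges flush with the enclosure's edges all round. Leave the tape, the brass fitting and the jar where they are.

Things in the scene. Friction and masses are not known exactly. Their poses are not given: they have to be found in the camera images.
- bin: blue waste bin fixed to the bench, 250 x 266 mm (x, y); origin at the centre of its underside. Box with 6 mm walls and floor, rim 125 mm up. Above it: round end cheeks (y +-127 to +-133 mm, radius 122 mm about the roll line x = 0, z = 125 mm) and a fixed curved shell over the rear half (x > 0). The front half (x -110 to -10, y within +-120 mm) is the mouth, under a grey tambour that rolls back beneath the shell
- cover (a joint): roll angle of the bin's tambour cover: 0 fully shut (against its stop), 1.35 rad fully open (against its stop). It stays where it is left; moving it takes about 3 to 6 N at the bar.
- cover_bar (a point): middle of the cover's black round pull bar, 14 mm thick, 100 mm long along the bin's y, standing 50 mm out from the slats. It lies 165 mm from the roll line (bin x = 0, z = 125 mm), at (0.3142 rad + cover angle) above level on the bin's -x side: low in front when shut, on top when open.
- housing: white control enclosure fixed to the bench, a block 180 x 160 x 70 mm (x, y, z) with a flat top; origin at the centre of its underside
- lid_grip (a point): centre of the grey grip rib of the enclosure's black lid. The lid is a flat plate 180 x 160 x 12 mm (x, y), the same outline as the enclosure; the rib in its middle is 70 mm along the lid's x, 26 mm wide along y and 26 mm high, so this point is 25 mm above the lid's underside. 0.3 kg
- tape: roll of amber tape lying flat, 70 mm across, 30 mm high; bystander
- fitting: brass hose fitting, 40 mm across, 42 mm high, standing; bystander
- jar: jar, 60 mm across, 70 mm high; bystander
- piece1_c (a point): packing debris: pale wooden offcut, 60 x 32 x 24 mm (x, y, z); this point is its centre, half-way up. Starts lying on the enclosure's top; may be absent. About 40 g
- piece2_c (a point): packing debris: orange plastic transport block, 54 x 34 mm base 14 mm thick with a 30 x 34 x 14 mm step centred on it, 28 mm high in all; this point is its centre, half-way up. Starts lying on the enclosure's top; may be absent. About 40 g
- piece3_c (a point): packing debris: layered cardboard corner block, 50 x 40 x 30 mm; this point is its centre, half-way up. Starts lying on the enclosure's top; may be absent. About 40 g
- piece4_c (a point): packing debris: brown notched wooden offcut, 58 x 36 mm base 14 mm thick with a 34 x 36 x 14 mm step on it, the step's middle 12 mm towards +x, 28 mm high in all; this point is its centre, half-way up. Starts lying on the bench in front of the enclosure; may be absent. About 40 g
- piece5_c (a point): packing debris: cardboard core plug, a cylinder 42 mm across and 34 mm high, standing; this point is its centre, half-way up. Starts lying on the bench in front of the enclosure; may be absent. About 40 g

How it is judged (in metres and radians):
On the way, in this order (a step that is already met when the one before it is completed fails the run):
1. the bin's cover is rolled open (past 1.15 rad) (value of joint cover above 1.15 rad), for 0.2 s.
2. every piece of debris present lies in the bin, below its rim (x of piece1_c in the frame of bin between -0.121 and 0.121 m and y of piece1_c in the frame of bin between -0.129 and 0.129 m and z of piece1_c in the frame of bin between 0 and 0.115 m and x of piece2_c in the frame of bin between -0.121 and 0.121 m and y of piece2_c in the frame of bin between -0.129 and 0.129 m and z of piece2_c in the frame of bin between 0 and 0.115 m and x of piece3_c in the frame of bin between -0.121 and 0.121 m and y of piece3_c in the frame of bin between -0.129 and 0.129 m and z of piece3_c in the frame of bin between 0 and 0.115 m and x of piece4_c in the frame of bin between -0.121 and 0.121 m and y of piece4_c in the frame of bin between -0.129 and 0.129 m and z of piece4_c in the frame of bin between 0 and 0.115 m and x of piece5_c in the frame of bin between -0.121 and 0.121 m and y of piece5_c in the frame of bin between -0.129 and 0.129 m and z of piece5_c in the frame of bin between 0 and 0.115 m), for 0.2 s.
At the end, for the whole second after the job is handed in: every piece of debris present is in the bin (centre between its walls and below 115 mm), the cover is rolled shut (below 0.07 rad), and the lid lies flat on the enclosure: centred within 7 mm along each side, square to it within 0.07 rad (either way round), resting on it within 4 mm in height (all of step 2 and value of joint cover below 0.07 rad and x of lid_grip in the frame of housing between -0.007 and 0.007 m and y of lid_grip in the frame of housing between -0.007 and 0.007 m and z of lid_grip in the frame of housing between 0.091 and 0.099 m and angle between the x axis of lid_grip and the x axis of housing, either way round below 0.07 rad and angle between lid_grip's own z axis and vertical below 0.04 rad); the robot touches nothing.
It fails at once if the tape is pushed more than 30 mm from its place (distance of tape from where it was at the start of the episode above 0.03 m).
It fails at once if the brass fitting is pushed more than 30 mm from its place (distance of fitting from where it was at the start of the episode above 0.03 m).
It fails at once if the jar is pushed more than 30 mm from its place (distance of jar from where it was at the start of the episode above 0.03 m).
Of piece1, piece2, piece3 only 2 to 3 are there at a start; the rules pass over those that are not, and their reading is None.
Of piece4, piece5 only 1 to 2 are there at a start; the rules pass over those that are not, and their reading is None.
At some moment in a run one of lid, piece1, piece2, piece3, piece4, piece5 may be knocked a few centimetres aside while the robot is not near it.
Once in a run the grip may slacken for a moment while it holds something.
It also fails if it takes over 208 s, if anything falls off the work surface, if the arm or the gripper's body presses on something with over 40 N, if the wrist force passes 120 N, or if a joint passes its speed limit or range.

## Working session

There is one attempt and no reset: what is moved stays moved. The work goes in short steps, Python scripts to look and compute and a shell command to move; the robot and the scene stay as the last step left them, time stands still between calls to the robot, and variables do not carry over. Pictures are saved under pics/ and viewed, at most 14 in all, crops included, and the job is handed in when it is done.

```bash
mkdir -p pics
cat > h.py <<'E'
import numpy as np, cv2
from plant import bot
def cam(n):
    p=bot.camera_params(n); f=192/np.tan(np.radians(p["fovy"])/2)
    return np.array([[f,0,p["cx"]],[0,f,p["cy"]],[0,0,1]]),np.array(p["distortion"]),np.array(p["camera_from_world"])
def w(n,uv,z):
    K,d,T=cam(n); q=cv2.undistortPoints(np.array(uv,float).reshape(-1,1,2),K,d).reshape(-1,2)
    R,t=T[:3,:3],T[:3,3]; c=-R.T@t; r=np.c_[q,np.ones(len(q))]@R
    return c+r*((np.broadcast_to(z,len(q))-c[2])/r[:,2])[:,None]
def px(n,P):
    K,d,T=cam(n); return cv2.projectPoints(np.array(P,float).reshape(-1,1,3),cv2.Rodrigues(T[:3,:3])[0],T[:3,3],K,d)[0].reshape(-1,2)
def shot(n,name,crop=None,s=1.5):
    im=bot.capture(n)
    if crop: x0,y0,x1,y1=crop; im=im[y0:y1,x0:x1]
    cv2.imwrite(f"pics/{name}.png",cv2.resize(im,None,fx=s,fy=s,interpolation=cv2.INTER_CUBIC))
E
python3 - <<'E'
from h import *
shot("top","t1");shot("side","s1")
for n in("top","side"):
    K,d,T=cam(n); print(n,K[0,0],K[:2,2],d,(-T[:3,:3].T@T[:3,3]).round(),T[2,:3].round(2))
o=bot.get_obs();print({k:np.round(v,3).tolist() for k,v in o.items()})
E
```

```text
top 381.2585748302839 [251.41753602 191.87867212] [-0.04624777  0.          0.          0.          0.        ] [ 386.    5. 1066.] [ 0.22 -0.02 -0.97]
side 392.2484960869462 [254.2125206  189.33970746] [0.00304805 0.         0.         0.         0.        ] [551. 851. 793.] [ 0.04 -0.79 -0.61]
{'time': 0.1, 'joint_positions': [1.176, 0.343, 1.525, -0.0, 1.275, -0.146], 'dq': [0.002, -0.003, -0.003, 0.001, -0.0, -0.001], 'tau': [0.001, -43.201, -24.469, 0.072, 0.053, -0.0], 'tool_pos': [129.103, 508.537, 243.13], 'tcp_rot': [-3.14, -0.0, 2.893], 'contact_force': [0.564, 0.153, -0.097], 'moment': [-0.017, 0.017, 0.058], 'finger_force': 0.0, 'grip_width': 91.877}
```

View pics/t1.png

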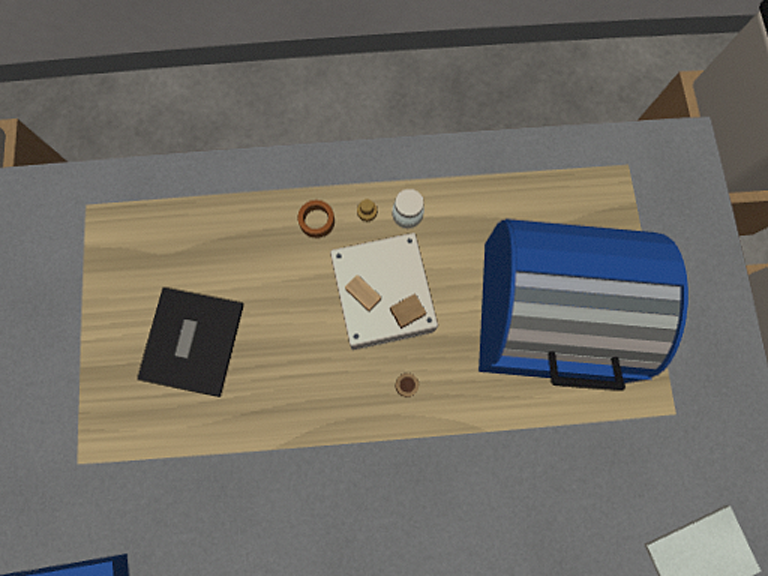

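View pics/s1.png

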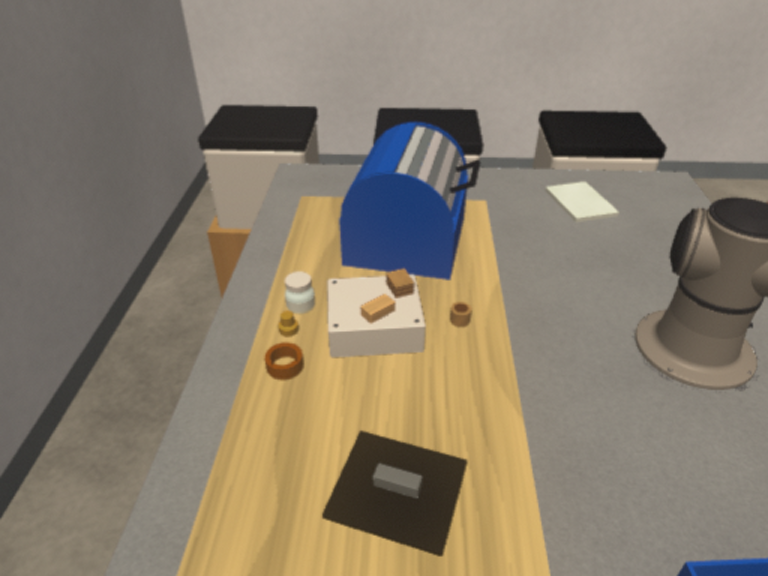

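The top view (shown at 1.5x) has two pieces on the enclosure: a pale offcut at (363,292) and a cardboard block at (408,310). The core plug stands at (406,385) and the lid lies at (190,341). The bin is on the right, with its bar at about (588,384). The side view shows no piece2 or piece4. Next I'll work out the positions.

Run:
```python
from h import *
s=1.5
def T(l,z,n="top"): 
    r=w(n,np.array(l)/s,z); return r
def box(nm,l,z):
    r=T(l,z); c=r.mean(0); e=(r[1]-r[0]+r[2]-r[3])/2; f=(r[3]-r[0]+r[2]-r[1])/2
    print(nm,c.round(1),"e",np.hypot(*e[:2]).round(1),np.degrees(np.arctan2(e[1],e[0])).round(1),"f",np.hypot(*f[:2]).round(1),np.degrees(np.arctan2(f[1],f[0])).round(1))
box("housing",[(331,250),(416,234),(437,327),(351,348)],70)
box("lid",[(164,288),(243,302),(220,396),(138,380)],12)
box("rib",[(183,320),(196,320),(188,358),(176,356)],38)
print("bar shut",T([(553,383),(623,386)],176).round(1))
print("plug",T([(406,385)],34).round(1),"tape",T([(316,217)],30).round(),"fit",T([(367,208)],42).round(),"jar",T([(408,203)],70).round())
print("p1",T([(345,283),(357,276),(381,298),(369,311)],94).round(1))
print("p3",T([(390,306),(414,294),(426,312),(403,327)],100).round(1))
print("side: housing",T([(328,283),(416,277),(423,327),(330,331)],70,"side").round(1))
print("lid",T([(364,433),(467,459),(441,550),(325,517)],12,"side").round(1))
print("bar",T([(452,189),(474,184),(477,163)],176,"side").round(1))
# bin cheeks base corners
print("bin base side",T([(342,266),(450,275)],0,"side").round(1))
print("bin rim/base top",T([(480,371)],0).round(1))
im=bot.capture("top");cv2.imwrite("pics/t2.png",cv2.resize(im[130:280,205:480],None,fx=2.9,fy=2.9,interpolation=cv2.INTER_CUBIC))
```

```text
housing [612.  -29.3  70. ] e 156.7 -82.1 f 178.8 -172.9
lid [554.8 333.7  12. ] e 155.4 -104.8 f 177.3 164.4
rib [555.7 335.4  38. ] e 23.1 -98.9 f 68.2 168.0
bar shut [[ 418.1 -274.7  176. ]
 [ 404.1 -383.8  176. ]]
plug [[441.5 -55.6  34. ]] tape [[772.  87.  30.]] fit [[778. -12.  42.]] jar [[771. -88.  70.]]
p1 [[ 6.223e+02  3.820e+01  9.400e+01]
 [ 6.332e+02  1.630e+01  9.400e+01]
 [ 5.906e+02 -2.240e+01  9.400e+01]
 [ 5.694e+02  2.000e-01  9.400e+01]]
p3 [[574.1 -36.5 100. ]
 [591.9 -79.7 100. ]
 [558.7 -97.3 100. ]
 [536.  -55.5 100. ]]
side: housing [[ 710.5  -75.7   70. ]
 [ 534.2 -104.5   70. ]
 [ 520.2   46.5   70. ]
 [ 688.9   65.9   70. ]]
lid [[614.3 244.8  12. ]
 [449.7 286.3  12. ]
 [494.  435.3  12. ]
 [658.7 395.2  12. ]]
bar [[ 461.6 -282.6  176. ]
 [ 412.7 -307.5  176. ]
 [ 398.6 -410.1  176. ]]
bin base side [[ 701.9 -230.3    0. ]
 [ 456.6 -208.4    0. ]]
bin rim/base top [[ 457.7 -197.     0. ]]
```

View pics/t2.png

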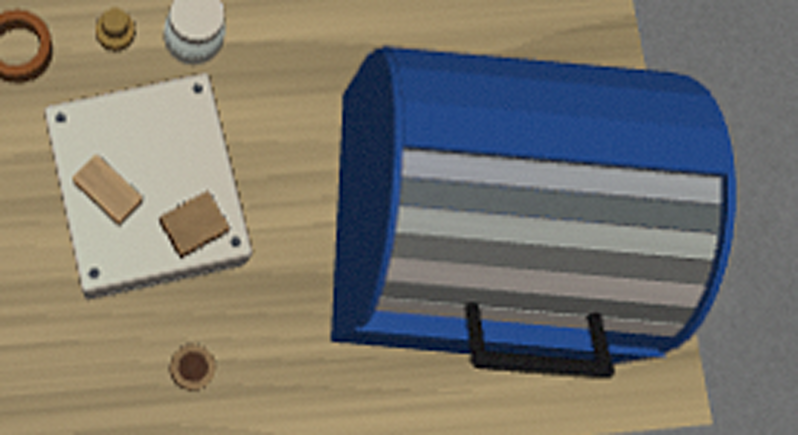

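```bash
cat > fit.py <<'E'
from h import *
from scipy.optimize import least_squares
# bar ends, near cheek base corners
obs=[("top",(205+478/2.9,130+356/2.9),(-157,50,176)),("top",(205+611/2.9,130+371/2.9),(-157,-50,176)),
("side",(452/1.5,189/1.5),None),("side",(342/1.5,266/1.5),(125,133,0)),("side",(450/1.5,275/1.5),(-125,133,0)),("top",(205+331/2.9,130+341/2.9),(-125,133,0)),
("side",(474/1.5,185/1.5),(-157,50,176)),("side",(477/1.5,162/1.5),(-157,-50,176))]
obs=[o for o in obs if o[2]]
def g(p,o):
    c,s=np.cos(p[2]),np.sin(p[2]); x,y,z=o[2]; return px(o[0],[p[0]+c*x-s*y,p[1]+s*x+c*y,z])[0]-o[1]
r=least_squares(lambda p:np.concatenate([g(p,o) for o in obs]),[565,-350,-.11],loss="soft_l1")
print(r.x); [print(o[0],o[2],g(r.x,o).round(1)) for o in obs]
p=r.x;c,s=np.cos(p[2]),np.sin(p[2])
for a in np.linspace(.3142,1.664,6):
    x=-165*np.cos(a);print(a.round(2),np.round([p[0]+c*x,p[1]+s*x,125+165*np.sin(a)],1))
E
python3 fit.py
python3 -m pendant '[[[0.95,-0.65,0.2],[0,0,-1],0],[[0.95,-0.65,0.2],[0,0,-1],0],[[0.95,-0.65,0.2],[0,0,-1],0],[[0.95,-0.65,0.2],[0,0,-1],0],[[0.95,-0.65,0.2],[0,0,-1],0],[[0.95,-0.65,0.2],[0,0,-1],0],[[0.95,-0.65,0.2],[0,0,-1],0],[[0.95,-0.65,0.2],[0,0,-1],0],[[0.95,-0.65,0.2],[0,0,-1],0],[[0.95,-0.65,0.2],[0,0,-1],0]]'
```

```text
[ 5.65112563e+02 -3.49762218e+02 -1.17546925e-01]
top (-157, 50, 176) [2.  3.6]
top (-157, -50, 176) [-1.5 -0.2]
side (125, 133, 0) [-0.8 -0.4]
side (-125, 133, 0) [0.1 1. ]
top (-125, 133, 0) [ 3. -0.]
side (-157, 50, 176) [-0.2  3.1]
side (-157, -50, 176) [-0.8  4.5]
0.31 [ 409.3 -331.4  176. ]
0.58 [ 428.4 -333.6  216. ]
0.85 [ 457.5 -337.1  249.4]
1.12 [ 494.3 -341.4  273.8]
1.39 [ 536.3 -346.4  287.4]
1.66 [ 580.4 -351.6  289.3]
time: 0.98
tool_pos: [415.3, 312.6, 303.9]
tcp_rot: [-3.141, 0.0, 1.687]
contact_force: [0.8, 0.1, 0.1]
grip_width: 45.9
finger_force: 0.0
```

```bash
python3 -m pendant '[[[0.2,-1,0],[0,0,-0.98],0],[[0.2,-1,0],[0,0,-0.98],0],[[0.2,-1,0],[0,0,0],0],[[0,-1,0],[0,0,0],0],[[0,-1,0],[0,0,0],0],[[0,-1,0],[0,0,0],0],[[0,-1,0],[0,0,0],0],[[0,-1,0],[0,0,0],0],[[0,-1,0],[0,0,0],0],[[0,-1,0],[0,0,0],0]]'
python3 -m pendant '[[[0,-1,0],[0,0,0],0],[[0,-1,0],[0,0,0],0],[[0,-1,0],[0,0,0],0],[[0,-1,0],[0,0,0],0],[[-0.2,-1,0],[0,0,0],0],[[-0.3,-1,0],[-0.117,-0.993,0],0],[[-0.4,-1,0],[-0.117,-0.993,0],0],[[-0.5,-1,-0.2],[-0.117,-0.993,0],0],[[-0.5,-1,-0.4],[-0.117,-0.993,0],0],[[-0.5,-1,-0.4],[-0.117,-0.993,0],0]]'
```

```text
time: 1.82
tool_pos: [431.8, 12.5, 303.6]
tcp_rot: [-3.141, -0.0, 1.458]
contact_force: [0.7, 0.5, 0.0]
grip_width: 45.7
finger_force: 0.0
time: 2.65
tool_pos: [372.5, -261.4, 281.3]
tcp_rot: [2.634, -0.008, 1.466]
contact_force: [0.3, -0.1, 0.3]
grip_width: 45.8
finger_force: 0.0
```

```bash
python3 -m pendant '[[[0,-0.4,-0.2],[0,0,0],0],[[0,-0.4,-0.2],[0,0,0],0],[[0,-0.4,-0.2],[0,0,0],0],[[0,0,-0.2],[0,0,0],0],[[0,0,0],[0,0,0],0],[[0,0,0],[0,0,0],0],[[0,0,0],[0,0,0],0],[[0,0,0],[0,0,0],0],[[0,0,0],[0,0,0],0],[[0,0,0],[0,0,0],0]]'
python3 - <<'E'
from h import *
im=bot.capture("top");im2=bot.capture("side")
a=cv2.resize(im[130:290,300:480],None,fx=2.2,fy=2.2,interpolation=cv2.INTER_CUBIC);b=cv2.resize(im2[60:220,200:380],None,fx=2.2,fy=2.2,interpolation=cv2.INTER_CUBIC)
for p in [(409.3,-331.4,176)]: print(px("top",p),px("side",p))
cv2.imwrite("pics/c1.png",np.hstack([a,b]))
E
```

```text
time: 3.48
tool_pos: [373.9, -295.7, 257.4]
tcp_rot: [2.639, -0.011, 1.469]
contact_force: [-0.3, -0.3, 0.2]
grip_width: 45.8
finger_force: 0.0
[[393.09550972 257.0389311 ]] [[316.51827792 119.25251727]]
```

View pics/c1.png

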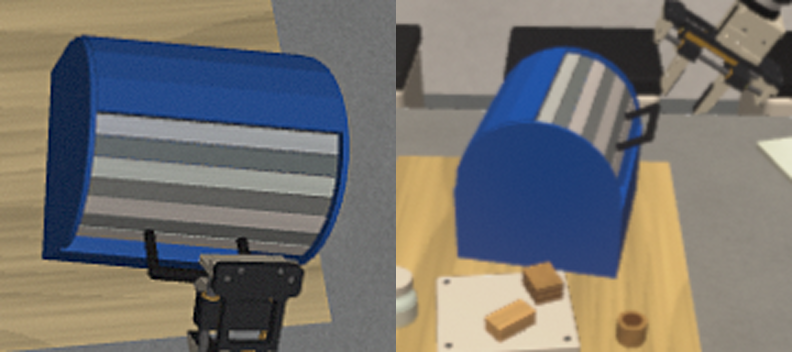

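The bar lines up with my estimate to within about 4 mm. I'll move in line with it, then slide the fingers either side of it.

```bash
python3 -m pendant '[[[0,-0.5,-0.2],[0,0,0],0],[[0,-0.5,0],[0,0,0],0],[[0,0,0],[0,0,0],0],[[0.21,-0.025,-0.39],[0,0,0],0],[[0.21,-0.025,-0.39],[0,0,0],0],[[0.21,-0.025,-0.39],[0,0,0],0],[[0,0,0],[0,0,0],0],[[0,0,0],[0,0,0],0],[[0,0,0],[0,0,0],0],[[0,0,0],[0,0,0],0]]'
```

```text
time: 4.42
tool_pos: [392.6, -328.5, 216.8]
tcp_rot: [2.638, -0.01, 1.468]
contact_force: [0.9, -0.3, -0.3]
grip_width: 46.3
finger_force: 0.0
```

```bash
python3 -m pendant '[[[0.2,-0.03,-0.4],[0,0,0],0],[[0.2,-0.03,-0.4],[0,0,0],0],[[0.2,-0.03,-0.4],[0,0,0],0],[[0,0,0],[0,0,0],0],[[0,0,0],[0,0,0],-0.5],[[0,0,0],[0,0,0],-0.5],[[0,0,0],[0,0,0],-0.5],[[0,0,0],[0,0,0],-0.5],[[0,0,0],[0,0,0],-0.5],[[0,0,0],[0,0,0],-0.5]]'
python3 - <<'E'
from h import *
im=bot.capture("top");im2=bot.capture("side")
a=cv2.resize(im[180:280,345:445],None,fx=3.9,fy=3.9,interpolation=cv2.INTER_CUBIC);b=cv2.resize(im2[70:170,270:370],None,fx=3.9,fy=3.9,interpolation=cv2.INTER_CUBIC)
cv2.imwrite("pics/c2.png",np.hstack([a,b]))
E
```

```text
time: 5.25
tool_pos: [410.9, -331.5, 180.7]
tcp_rot: [2.638, -0.01, 1.468]
contact_force: [5.3, -0.8, 0.1]
grip_width: 23.2
finger_force: 2.1
```

View pics/c2.png

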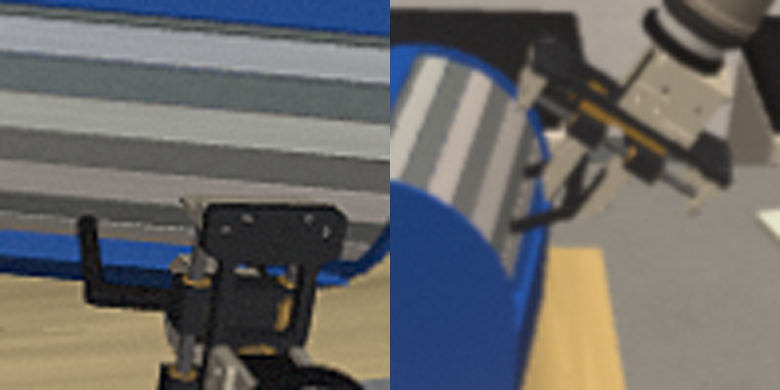

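```bash
python3 -m pendant '[[[0.16,-0.02,0.34],[0.02,0.2,0],-0.5],[[0.16,-0.02,0.34],[0.02,0.2,0],-0.5],[[0.16,-0.02,0.34],[0.02,0.2,0],-0.5],[[0.16,-0.02,0.34],[0.02,0.2,0],-0.5],[[0.24,-0.03,0.28],[0.02,0.2,0],-0.5],[[0.24,-0.03,0.28],[0.02,0.2,0],-0.5],[[0.24,-0.03,0.28],[0.02,0.2,0],-0.5],[[0.24,-0.03,0.28],[0.02,0.2,0],-0.5],[[0.31,-0.04,0.21],[0.02,0.2,0],-0.5],[[0.31,-0.04,0.21],[0.02,0.2,0],-0.5]]'
python3 -m pendant '[[[0.31,-0.04,0.21],[0.02,0.2,0],-0.5],[[0.31,-0.04,0.21],[0.02,0.2,0],-0.5],[[0.35,-0.04,0.11],[0.02,0.2,0],-0.5],[[0.35,-0.04,0.11],[0.02,0.2,0],-0.5],[[0.35,-0.04,0.11],[0.02,0.2,0],-0.5],[[0.35,-0.04,0.11],[0.02,0.2,0],-0.5],[[0.37,-0.04,0.02],[0.02,0.2,0],-0.5],[[0.37,-0.04,0.02],[0.02,0.2,0],-0.5],[[0.37,-0.04,0.02],[0.02,0.2,0],-0.5],[[0.37,-0.04,0.02],[0.02,0.2,0],-0.5]]'
```

```text
time: 6.18
tool_pos: [475.6, -339.4, 266.6]
tcp_rot: [2.886, -0.01, 1.465]
contact_force: [-4.9, -1.4, 1.2]
grip_width: 23.0
finger_force: 2.3
time: 7.02
tool_pos: [579.5, -351.6, 294.0]
tcp_rot: [3.132, -0.009, 1.462]
contact_force: [-53.8, 4.1, 4.6]
grip_width: 22.7
finger_force: 27.8
```

The cover is against its stop. I'll back off and lift clear, then go for the plug with the tool turned so the gripper body fits the bin mouth.

```bash
python3 -m pendant '[[[-0.27,0.03,0],[0,0,0],-0.5],[[0,0,0],[0,0,0],0],[[0,0,0],[0,0,0],0],[[0,0,0.6],[0,0,0],0],[[0,0,0.8],[0,0,0],0],[[0,0,0.8],[0,0,0],0],[[-0.4,0.5,0.2],[0,0,0.8],0.3],[[-0.5,1,0],[0,0,1],0.3],[[-0.5,1,0],[0,0,1],0.3],[[-0.5,1,0],[0,0,1],0.3]]'
python3 -m pendant '[[[-0.5,1,-0.3],[0,0,1],0.3],[[-0.5,1,-0.8],[0,0,1],0.3],[[-0.5,1,-0.8],[0,0,1],0.3],[[-0.5,1,-0.8],[0,0,1],0.3],[[-0.3,1,-0.8],[0,0,1],0.3],[[-0.3,0.8,-0.8],[0,0,1],0.3],[[-0.3,0.5,-0.8],[0,0,1],0.3],[[0,0,-0.4],[0,0,1],0.3],[[0,0,0],[0,0,1],0.3],[[0,0,0],[0,0,0],0.3]]'
python3 - <<'E'
from h import *
o=bot.get_obs();print(np.round(o['tool_pos'],1),np.round(o['tcp_rot'],3))
im=bot.capture("top");im2=bot.capture("side")
a=cv2.resize(im[130:290,190:450],None,fx=3,fy=2.9,interpolation=cv2.INTER_CUBIC)
cv2.imwrite("pics/c3.png",cv2.resize(np.vstack([im[130:290,190:450],im2[90:250,200:460]]),None,fx=1.85,fy=1.85,interpolation=cv2.INTER_CUBIC))
E
```

```text
time: 7.85
tool_pos: [516.0, -244.5, 367.2]
tcp_rot: [3.121, -0.008, 1.924]
contact_force: [0.3, 0.5, 0.6]
grip_width: 59.2
finger_force: 0.0
time: 8.68
tool_pos: [429.6, -56.1, 201.9]
tcp_rot: [3.121, -0.009, 3.004]
contact_force: [-0.6, -0.1, 0.1]
grip_width: 59.8
finger_force: 0.0
[429.6 -56.1 201.9] [ 3.121 -0.009  3.004]
```

View pics/c3.png

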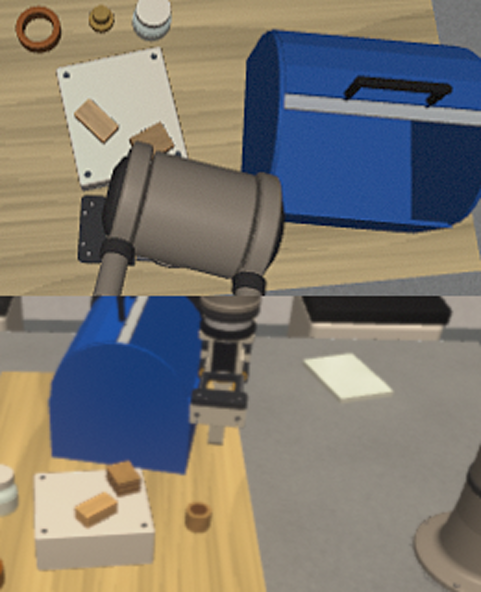

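Run:
```python
from h import *
print(px("side",[[441.5,-55.6,34],[604,8,94],[565,-67,100]]))
c=w("side",[(307,205.3)],34);print(c)
print(w("side",[(200+96/1.85,90+(507-296)/1.85)],94),w("side",[(200+123/1.85,90+(472-296)/1.85)],100))
```

```text
[[307.77349023 205.02505372]
 [252.30033465 201.35246492]
 [267.05472584 183.91226626]]
[[443.88009406 -54.20080865  34.        ]]
[[604.44904777  19.77880159  94.        ]] [[566.48853298 -60.99146825 100.        ]]
```

```bash
python3 -m pendant '[[[0.2,0.02,-0.7],[0,0,0],0.3],[[0.2,0.02,-0.9],[0,0,0],0.3],[[0.03,0,-0.9],[0,0,0],0.3],[[0,0,-0.9],[0,0,0],0.3],[[0,0,-0.9],[0,0,0],0.3],[[0,0,-0.8],[0,0,0],0.3],[[0,0,-0.6],[0,0,0],0.3],[[0,0,-0.3],[0,0,0],0.3],[[0,0,0],[0,0,0],0.3],[[0,0,0],[0,0,0],-1]]'
python3 -m pendant '[[[0,0,0],[0,0,0],-1],[[0,0,0],[0,0,0],-1],[[0,0,0],[0,0,0],-1],[[0,0,0.3],[0,0,0],-1],[[0,0,0.8],[0,0,0],-1],[[0,0,0.9],[0,0,0],-1],[[0,0,0.9],[0,0,0],-1],[[0,0,0.9],[0,0,0],-1],[[0,0,0.9],[0,0,0],-1],[[0,0,0.9],[0,0,0],-1]]'
```

```text
time: 9.62
tool_pos: [443.5, -55.6, 22.7]
tcp_rot: [3.122, -0.008, 2.998]
contact_force: [0.4, 0.2, -0.0]
grip_width: 56.2
finger_force: 0.0
time: 10.45
tool_pos: [442.6, -55.1, 192.6]
tcp_rot: [3.122, -0.008, 2.999]
contact_force: [-0.6, -0.4, -0.9]
grip_width: 41.3
finger_force: 29.9
```

```bash
python3 -m pendant '[[[0.2,-0.5,1],[0,0,0],-1],[[0.2,-1,1],[0,0,0],-1],[[0.2,-1,1],[0,0,0],-1],[[0.2,-1,0],[0,0,0],-1],[[0.2,-1,0],[0,0,0],-1],[[0.2,-1,0],[0,0,0],-1],[[0.2,-1,0],[0,0,0],-1],[[0.2,-1,0],[0,0,0],-1],[[0.2,-1,0],[0,0,0],-1],[[0.2,-1,0],[0,0,0],-1]]'
python3 -m pendant '[[[0,0,0],[0,0,0],-1],[[0,0,-0.8],[0,0,0],-1],[[0,0,-1],[0,0,0],-1],[[0,0,-1],[0,0,0],-1],[[0,0,-0.8],[0,0,0],-1],[[0,0,-0.2],[0,0,0],-1],[[0,0,0],[0,0,0],-1],[[0,0,0],[0,0,0],0.3],[[0,0,0],[0,0,0],0.3],[[0,0,0],[0,0,0],0.3]]'
```

```text
time: 11.28
tool_pos: [502.4, -339.8, 279.6]
tcp_rot: [3.122, -0.008, 2.999]
contact_force: [0.2, 0.1, -0.1]
grip_width: 41.4
finger_force: 29.9
time: 12.12
tool_pos: [503.5, -339.2, 166.7]
tcp_rot: [3.123, -0.006, 2.999]
contact_force: [-0.2, 0.9, 0.3]
grip_width: 56.2
finger_force: 0.0
```

```bash
python3 -m pendant '[[[0,0,0.7],[0,0,0],0.3],[[0,0,1],[0,0,0],0.3],[[0,0,1],[0,0,0],0.3],[[0,0,1],[0,0,0],0.3],[[0,0.2,0.3],[0,0,-0.5],0.3],[[0,0.3,0],[0,0,-1],0.3],[[0,0.3,0],[0,0,-1],0.3],[[0,0,0],[0,0,-1],0.3],[[0,0,0],[0,0,-1],0.3],[[0,0,0],[0,0,-0.5],0.3]]'
python3 - <<'E'
from h import *
a=bot.capture("top")[130:280,180:320];b=bot.capture("side")[150:300,200:340]
cv2.imwrite("pics/c4.png",cv2.resize(np.hstack([a,b]),None,fx=2.8,fy=2.8,interpolation=cv2.INTER_CUBIC))
E
```

```text
time: 12.95
tool_pos: [502.9, -314.5, 286.2]
tcp_rot: [3.121, -0.006, 2.393]
contact_force: [-0.3, -0.5, 0.5]
grip_width: 59.6
finger_force: 0.0
```

View pics/c4.png

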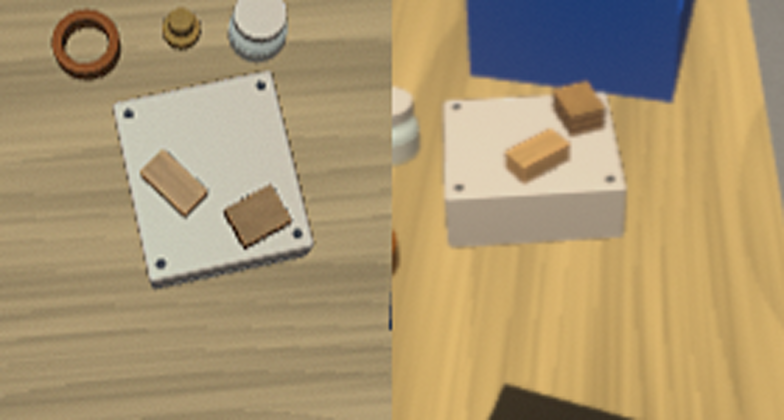

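Run:
```python
from h import *
t=lambda l,z:w("top",np.array(l)/2.8+[180,130],z)
s=lambda l,z:w("side",(np.array(l)-[392,0])/2.8+[200,150],z)
def b(n,r):
    c=r.mean(0); e=(r[1]-r[0]+r[2]-r[3])/2; f=(r[3]-r[0]+r[2]-r[1])/2
    print(n,c.round(1),*[(np.hypot(*v[:2]).round(1),np.degrees(np.arctan2(v[1],v[0])).round(1)) for v in(e,f)])
b("p1t",t([(142,178),(163,151),(208,189),(187,215)],94));b("p1s",s([(506,154),(550,130),(570,150),(524,170)],94))
b("p3t",t([(225,212),(271,187),(291,218),(246,247)],100));b("p3s",s([(553,92),(588,83),(606,108),(570,118)],100))
b("ht",t([(115,104),(268,73),(313,243),(153,281)],70));b("hs",s([(444,98),(608,93),(624,190),(446,196)],70))
```

```text
p1t [601.7   6.9  94. ] (np.float64(31.9), np.float64(-42.1)) (np.float64(55.3), np.float64(-134.9))
p1s [604.1  18.9  94. ] (np.float64(55.8), np.float64(-139.6)) (np.float64(33.7), np.float64(127.2))
p3t [563.5 -67.3 100. ] (np.float64(49.2), np.float64(-63.7)) (np.float64(36.0), np.float64(-153.6))
p3s [565.3 -58.2 100. ] (np.float64(40.7), np.float64(-153.5)) (np.float64(47.0), np.float64(114.4))
ht [613.5 -29.3  70. ] (np.float64(153.8), np.float64(-81.8)) (np.float64(175.0), np.float64(-171.6))
hs [614.3 -24.2  70. ] (np.float64(176.7), np.float64(-174.2)) (np.float64(158.6), np.float64(97.0))
```

```bash
python3 -m pendant '[[[0.1,0.5,0],[0,0,-1],0.5],[[0.2,1,0],[0,0,-1],0.5],[[0.2,1,0],[0,0,-1],0.5],[[0.3,1,0],[0,0,-0.1],0.5],[[0.3,1,0],[0,0,0],0.5],[[0.3,1,-0.3],[0,0,0],0.5],[[0.2,1,-0.7],[0,0,0],0.5],[[0.2,1,-0.9],[0,0,0],0.5],[[0.2,0.8,-0.9],[0,0,0],0.5],[[0,0,-0.9],[0,0,0],0.5]]'
```

```text
time: 13.88
tool_pos: [563.6, -61.4, 173.6]
tcp_rot: [3.119, -0.008, 2.034]
contact_force: [-0.4, 0.5, 0.1]
grip_width: 68.9
finger_force: 0.0
```

```bash
python3 -m pendant '[[[0,0,-0.8],[0,0,0],0.5],[[0,0,-0.9],[0,0,0],0.5],[[0,0,-0.7],[0,0,0],0.5],[[0,0,-0.35],[0,0,0],0.5],[[0,0,0],[0,0,0],0.5],[[0,0,0],[0,0,0],-1],[[0,0,0],[0,0,0],-1],[[0,0,0],[0,0,0],-1],[[0,0,0],[0,0,0],-1],[[0,0,0.5],[0,0,0],-1]]'
python3 -m pendant '[[[0,0,0.8],[0,0,0],-1],[[0,0,1],[0,0,0],-1],[[0,-0.5,1],[0,0,1],-1],[[0,-1,1],[0,0,1],-1],[[0,-1,1],[0,0,1],-1],[[-0.3,-1,1],[0,0,1],-1],[[-0.3,-1,0.2],[0,0,1],-1],[[-0.4,-1,0],[0,0,1],-1],[[-0.4,-1,0],[0,0,1],-1],[[-0.3,-1,0],[0,0,1],-1]]'
```

```text
time: 14.72
tool_pos: [561.5, -65.4, 104.8]
tcp_rot: [3.124, -0.011, 2.027]
contact_force: [-0.8, -1.0, -0.0]
grip_width: 40.0
finger_force: 0.1
time: 15.55
tool_pos: [511.0, -289.8, 285.0]
tcp_rot: [3.122, -0.007, 2.993]
contact_force: [0.1, 0.2, -0.6]
grip_width: 39.6
finger_force: 30.0
```

```bash
python3 -m pendant '[[[-0.15,-1,0],[0,0,0],-1],[[-0.15,-1,0],[0,0,0],-1],[[0,0,-0.5],[0,0,0],-1],[[0,0,-1],[0,0,0],-1],[[0,0,-1],[0,0,0],-1],[[0,0,-1],[0,0,0],-1],[[0,0,-0.5],[0,0,0],-1],[[0,0,0],[0,0,0],-1],[[0,0,0],[0,0,0],0.3],[[0,0,0],[0,0,0],0.3]]'
python3 -m pendant '[[[0,0,0.3],[0,0,0],0.3],[[0,0,1],[0,0,0],0.3],[[0,0,1],[0,0,0],0.3],[[0,0,1],[0,0,0],0.3],[[0,0.5,0.7],[0,0,1],0.3],[[0.3,1,0],[0,0,1],0.3],[[0.3,1,0],[0,0,1],0.3],[[0.3,1,0],[0,0,1],0.3],[[0.3,1,0],[0,0,1],0.3],[[0.3,1,0],[0,0,1],0.3]]'
```

```text
time: 16.38
tool_pos: [503.8, -349.1, 165.8]
tcp_rot: [3.123, -0.006, 2.987]
contact_force: [-0.2, 0.6, 0.5]
grip_width: 48.8
finger_force: 0.0
time: 17.22
tool_pos: [548.6, -182.2, 286.6]
tcp_rot: [3.125, -0.007, -2.57]
contact_force: [0.1, 0.2, 0.3]
grip_width: 59.3
finger_force: 0.0
```

Run:
```python
from h import *
a=bot.capture("top")[130:290,180:460];b=bot.capture("side")[80:260,180:460]
cv2.imwrite("pics/c5.png",cv2.resize(np.vstack([a,b]),None,fx=1.7,fy=1.7,interpolation=cv2.INTER_CUBIC))
```

```text
(no output)
```

View pics/c5.png

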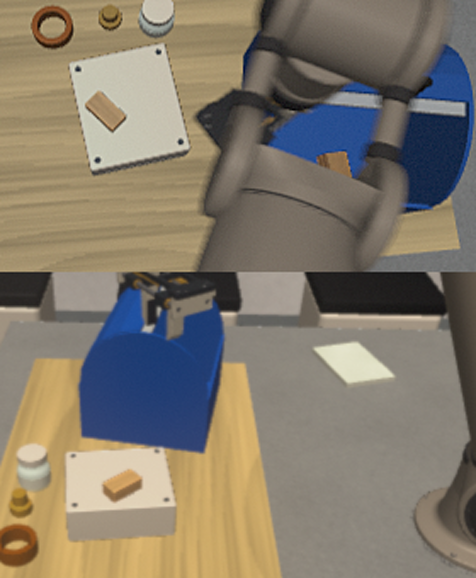

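p1 hasn't moved: it's at (105,111) in the top crop. The cardboard block is in the bin at (335,165). Next is p1.

```bash
python3 -m pendant '[[[0.25,1,0],[0,0,0.8],0.4],[[0.25,1,0],[0,0,0.4],0.4],[[0.25,1,0],[0,0,0],0.4],[[0.25,1,-0.3],[0,0,0],0.4],[[0.25,1,-0.8],[0,0,0],0.4],[[0.25,1,-1],[0,0,0],0.4],[[0.2,0.4,-1],[0,0,0],0.4],[[0,0,-0.8],[0,0,0],0.4],[[0,0,0],[0,0,0],0.4],[[0,0,0],[0,0,0],0.4]]'
```

```text
time: 18.15
tool_pos: [598.9, 7.0, 168.5]
tcp_rot: [3.121, -0.009, -2.433]
contact_force: [0.2, -0.7, 0.7]
grip_width: 64.2
finger_force: 0.0
```

```bash
python3 -m pendant '[[[0.12,0.12,-0.7],[0,0,0],0.4],[[0,0,-0.8],[0,0,0],0.4],[[0,0,-0.7],[0,0,0],0.4],[[0,0,-0.38],[0,0,0],0.4],[[0,0,0],[0,0,0],0.4],[[0,0,0],[0,0,0],-1],[[0,0,0],[0,0,0],-1],[[0,0,0],[0,0,0],-1],[[0,0,0],[0,0,0],-1],[[0,0,0],[0,0,0],-1]]'
python3 -m pendant '[[[0,0,0.5],[0,0,0],-1],[[0,0,0.9],[0,0,0],-1],[[0,0,1],[0,0,0],-1],[[0,0,1],[0,0,0],-1],[[0,0,1],[0,0,0],-1],[[0,-0.5,1],[0,0,-0.8],-1],[[-0.2,-1,1],[0,0,-1],-1],[[-0.3,-1,0.2],[0,0,-1],-1],[[-0.4,-1,0],[0,0,-1],-1],[[-0.4,-1,0],[0,0,-1],-1]]'
```

```text
time: 18.98
tool_pos: [602.9, 11.1, 91.4]
tcp_rot: [3.123, -0.008, -2.432]
contact_force: [0.4, -0.4, -0.6]
grip_width: 35.7
finger_force: 0.2
time: 19.82
tool_pos: [563.2, -124.0, 288.8]
tcp_rot: [3.122, -0.007, -3.013]
contact_force: [-0.2, -0.5, -1.0]
grip_width: 32.1
finger_force: 30.0
```

```bash
python3 -m pendant '[[[-0.4,-1,0],[0,0,-1],-1],[[-0.4,-1,0],[0,0,-1],-1],[[-0.4,-1,0],[0,0,-0.1],-1],[[-0.3,-1,0],[0,0,0],-1],[[-0.3,-1,0],[0,0,0],-1],[[-0.2,-1,0],[0,0,0],-1],[[0,-1,0],[0,0,0],-1],[[0,-0.3,-0.3],[0,0,0],-1],[[0,0,-0.9],[0,0,0],-1],[[0,0,-1],[0,0,0],-1]]'
python3 -m pendant '[[[0,0,-1],[0,0,0],-1],[[0,0,-0.7],[0,0,0],-1],[[0,0,-0.1],[0,0,0],-1],[[0,0,0],[0,0,0],-1],[[0,0,0],[0,0,0],0.3],[[0,0,0],[0,0,0],0.3],[[0,0,0],[0,0,0],0.3],[[0,0,0.5],[0,0,0],0.3],[[0,0,1],[0,0,0],0.3],[[0,0,1],[0,0,0],0.3]]'
```

```text
time: 20.65
tool_pos: [504.0, -343.0, 222.0]
tcp_rot: [3.123, -0.005, 3.022]
contact_force: [1.2, 0.9, -1.7]
grip_width: 31.8
finger_force: 30.0
time: 21.48
tool_pos: [503.3, -341.7, 243.7]
tcp_rot: [3.121, -0.009, 3.023]
contact_force: [-0.1, 0.4, -0.5]
grip_width: 59.0
finger_force: 0.0
```

```bash
python3 -m pendant '[[[0,0,1],[0,0,0],0],[[0,0,1],[0,0,0],0],[[0,0,1],[0,0,-1],0],[[-0.2,1,0.5],[0,0,-1],0],[[-0.2,1,0],[0,0,-1],0],[[-0.2,1,0],[0,0,-1],0],[[-0.2,1,0],[0,0,-1],0],[[-0.2,1,0],[0,0,-1],0],[[-0.2,1,0],[0,0,-1],0],[[-0.2,1,0],[0,0,-1],0]]'
python3 -m pendant '[[[0,1,0],[0,0,-1],0],[[0,1,0],[0,0,-1],0],[[0,1,0],[0,0,-1],0],[[0,0,0],[0,0,-1],0],[[0,0,0],[0,0,-1],0],[[0,0,0],[0,0,-0.1],0],[[0,0,0],[0,0,0],0],[[0,0,0],[0,0,0],0],[[0,0,0],[0,0,0],0],[[0,0,0],[0,0,0],0]]'
python3 - <<'E'
from h import *
a=bot.capture("top")[120:290,180:480];b=bot.capture("side")[80:384,180:480]
cv2.imwrite("pics/c6.png",cv2.resize(np.vstack([a,b]),None,fx=1.25,fy=1.25,interpolation=cv2.INTER_CUBIC))
E
```

```text
time: 22.32
tool_pos: [461.0, -130.6, 348.9]
tcp_rot: [3.12, -0.007, 2.057]
contact_force: [-0.3, -0.0, 0.7]
grip_width: 46.0
finger_force: 0.0
time: 23.15
tool_pos: [461.6, -42.5, 347.6]
tcp_rot: [3.121, -0.009, 1.453]
contact_force: [0.3, -0.3, 0.1]
grip_width: 46.2
finger_force: 0.0
```

View pics/c6.png

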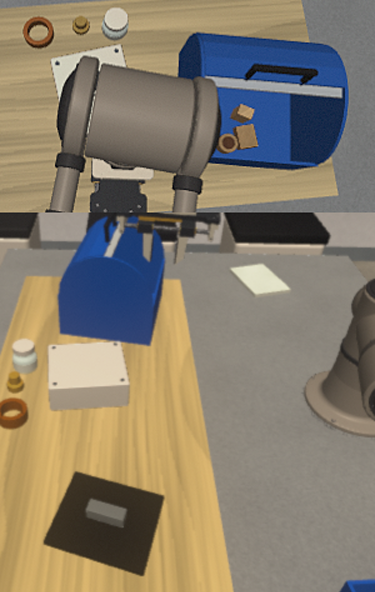

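All three pieces are in the bin. Now I'll shut the cover.

```bash
python3 - <<'E'
from h import *
print(w("top",[(378.4,182),(430.4,186)],290).round(1))
E
python3 -m pendant '[[[0.3,-1,0],[0,0,0],0],[[0.4,-1,0],[0,0,0],0],[[0.4,-1,0],[0,0,0],0],[[0.4,-1,0],[0,0,0],0],[[0.4,-1,0],[0,0,0],0],[[0.4,-1,0],[0,0,0],0],[[0.4,-1,0],[0,0,0],0],[[0.4,-1,0],[0,0,0],0],[[0.4,-1,0],[0,0,0],0],[[0.4,-1,0],[0,0,0],0]]'
```

```text
[[ 564.5 -282.2  290. ]
 [ 547.  -392.5  290. ]]
time: 24.08
tool_pos: [578.8, -343.9, 347.2]
tcp_rot: [3.122, -0.009, 1.452]
contact_force: [0.1, 0.7, 0.8]
grip_width: 45.8
finger_force: 0.0
```

```bash
python3 -m pendant '[[[0.07,-0.25,-0.4],[0,0,0],0],[[0,0,-0.5],[0,0,0],0],[[0,0,-0.5],[0,0,0],0],[[0,0,-0.4],[0,0,0],0],[[0,0,0],[0,0,0],-0.5],[[0,0,0],[0,0,0],-0.5],[[0,0,0],[0,0,0],-0.5],[[0,0,0],[0,0,0],-0.5],[[0,0,0],[0,0,0],-0.5],[[0,0,0],[0,0,0],-0.5]]'
```

```text
time: 24.92
tool_pos: [579.0, -349.4, 294.5]
tcp_rot: [3.125, -0.009, 1.452]
contact_force: [-8.0, 1.5, 2.3]
grip_width: 23.3
finger_force: 4.2
```

```bash
python3 -m pendant '[[[-0.37,0.04,-0.02],[-0.02,-0.2,0],-0.5],[[-0.37,0.04,-0.02],[-0.02,-0.2,0],-0.5],[[-0.37,0.04,-0.02],[-0.02,-0.2,0],-0.5],[[-0.37,0.04,-0.02],[-0.02,-0.2,0],-0.5],[[-0.35,0.04,-0.11],[-0.02,-0.2,0],-0.5],[[-0.35,0.04,-0.11],[-0.02,-0.2,0],-0.5],[[-0.35,0.04,-0.11],[-0.02,-0.2,0],-0.5],[[-0.35,0.04,-0.11],[-0.02,-0.2,0],-0.5],[[-0.31,0.04,-0.21],[-0.02,-0.2,0],-0.5],[[-0.31,0.04,-0.21],[-0.02,-0.2,0],-0.5]]'
python3 -m pendant '[[[-0.31,0.04,-0.21],[-0.02,-0.2,0],-0.5],[[-0.31,0.04,-0.21],[-0.02,-0.2,0],-0.5],[[-0.24,0.03,-0.28],[-0.02,-0.2,0],-0.5],[[-0.24,0.03,-0.28],[-0.02,-0.2,0],-0.5],[[-0.24,0.03,-0.28],[-0.02,-0.2,0],-0.5],[[-0.24,0.03,-0.28],[-0.02,-0.2,0],-0.5],[[-0.16,0.02,-0.34],[-0.02,-0.2,0],-0.5],[[-0.16,0.02,-0.34],[-0.02,-0.2,0],-0.5],[[-0.16,0.02,-0.34],[-0.02,-0.2,0],-0.5],[[0,0,0],[0,0,0],-0.5]]'
```

```text
time: 25.75
tool_pos: [476.5, -338.1, 267.7]
tcp_rot: [2.874, -0.01, 1.455]
contact_force: [4.1, 0.1, 3.1]
grip_width: 23.3
finger_force: 1.6
time: 26.58
tool_pos: [412.9, -329.5, 187.9]
tcp_rot: [2.663, -0.017, 1.457]
contact_force: [0.4, -0.4, -0.7]
grip_width: 22.7
finger_force: 0.0
```

```bash
python3 -m pendant '[[[-0.04,0,-0.1],[0,0,0],-0.5],[[-0.04,0,-0.1],[0,0,0],-0.5],[[-0.04,0,-0.1],[0,0,0],-0.5],[[-0.03,0,-0.1],[0,0,0],-0.5],[[0,0,0],[0,0,0],-0.5],[[0,0,0],[0,0,0],-0.5],[[0,0,0],[0,0,0],-0.5],[[0,0,0],[0,0,0],-0.5],[[0,0,0],[0,0,0],-0.5],[[0,0,0],[0,0,0],-0.5]]'
```

```text
time: 27.42
tool_pos: [409.4, -329.8, 176.6]
tcp_rot: [2.663, -0.016, 1.458]
contact_force: [2.4, -0.3, 0.1]
grip_width: 22.9
finger_force: 0.7
```

```bash
python3 -m pendant '[[[-0.05,0,-0.1],[0,0,0],-0.5],[[-0.05,0,-0.1],[0,0,0],-0.5],[[0,0,0],[0,0,0],-0.5],[[0,0,0],[0,0,0],-0.5],[[0,0,0],[0,0,0],-0.5],[[0,0,0],[0,0,0],-0.5],[[0,0,0],[0,0,0],-0.5],[[0,0,0],[0,0,0],-0.5],[[0,0,0],[0,0,0],-0.5],[[0,0,0],[0,0,0],-0.5]]'
python3 -m pendant '[[[-0.06,0,-0.08],[0,0,0],-0.5],[[0,0,0],[0,0,0],-0.5],[[0,0,0],[0,0,0],-0.5],[[0,0,0],[0,0,0],-0.5],[[0,0,0],[0,0,0],-0.5],[[0,0,0],[0,0,0],-0.5],[[0,0,0],[0,0,0],-0.5],[[0,0,0],[0,0,0],-0.5],[[0,0,0],[0,0,0],-0.5],[[0,0,0],[0,0,0],-0.5]]'
```

```text
time: 28.25
tool_pos: [406.3, -329.8, 170.5]
tcp_rot: [2.663, -0.016, 1.458]
contact_force: [0.3, -0.2, -0.3]
grip_width: 23.0
finger_force: 0.0
time: 29.08
tool_pos: [404.6, -329.9, 168.2]
tcp_rot: [2.663, -0.016, 1.458]
contact_force: [3.3, -0.9, 0.2]
grip_width: 22.8
finger_force: 1.7
```

```bash
python3 -m pendant '[[[-0.06,0,-0.1],[0,0,0],-0.5],[[-0.06,0,-0.1],[0,0,0],-0.5],[[0,0,0],[0,0,0],-0.5],[[0,0,0],[0,0,0],-0.5],[[0,0,0],[0,0,0],-0.5],[[0,0,0],[0,0,0],-0.5],[[0,0,0],[0,0,0],-0.5],[[0,0,0],[0,0,0],-0.5],[[0,0,0],[0,0,0],-0.5],[[0,0,0],[0,0,0],-0.5]]'
python3 - <<'E'
from h import *
a=bot.capture("top")[150:290,340:480];b=bot.capture("side")[50:190,230:370]
cv2.imwrite("pics/c7.png",cv2.resize(np.hstack([a,b]),None,fx=2.8,fy=2.8,interpolation=cv2.INTER_CUBIC))
E
```

```text
time: 29.92
tool_pos: [403.2, -330.6, 164.7]
tcp_rot: [2.657, -0.015, 1.458]
contact_force: [12.3, 2.0, 10.1]
grip_width: 23.4
finger_force: 7.8
```

View pics/c7.png

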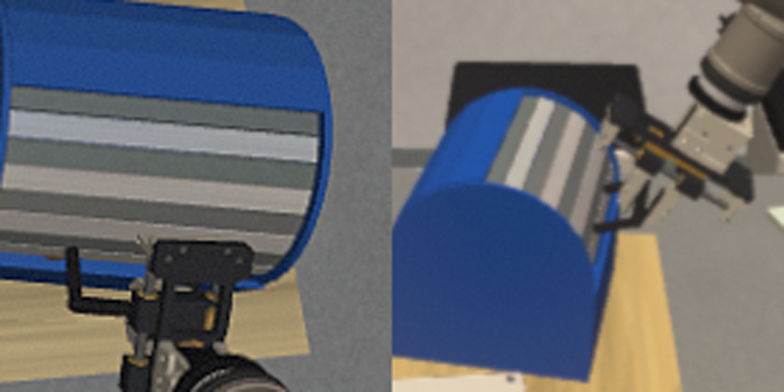

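```bash
python3 -m pendant '[[[-0.04,0,-0.08],[0,0,0],-0.5],[[0,0,0],[0,0,0],-0.5],[[0,0,0],[0,0,0],-0.5],[[0,0,0],[0,0,0],-0.5],[[0,0,0],[0,0,0],-0.5],[[0,0,0],[0,0,0],-0.5],[[0,0,0],[0,0,0],-0.5],[[0,0,0],[0,0,0],-0.5],[[0,0,0],[0,0,0],-0.5],[[0,0,0],[0,0,0],-0.5]]'
```

```text
time: 30.85
tool_pos: [403.3, -331.4, 163.9]
tcp_rot: [2.654, -0.013, 1.457]
contact_force: [17.9, 3.6, 17.6]
grip_width: 22.9
finger_force: 11.3
```

```bash
python3 -m pendant '[[[0.2,0,0.2],[0,0,0],-0.5],[[0.07,0,0.08],[0,0,0],0],[[0,0,0],[0,0,0],0],[[0,0,0],[0,0,0],0],[[-0.24,0.03,0.44],[0,0,0],0],[[-0.32,0.04,0.58],[0,0,0],0],[[-0.4,0.05,0.73],[0,0,0],0],[[-0.4,0.05,0.73],[0,0,0],0],[[-0.3,0.3,0.7],[0,0,0],0],[[0,0.8,0.7],[0,0,0],0]]'
python3 -m pendant '[[[0,1,0.6],[0.117,0.993,0],0],[[0,1,0],[0.117,0.993,0],0],[[0.2,1,0],[0.117,0.993,0],0],[[0.4,1,0],[0.117,0.993,0],0],[[0.4,1,0],[0,0,0],0],[[0.5,1,0],[0,0,0],0],[[0.5,1,0],[0,0,1],0],[[0.5,1,0],[0,0,1],0],[[0.5,1,0],[0,0,1],0],[[0.5,1,0],[0,0,1],0]]'
python3 -m pendant '[[[0.4,1,0],[0,0,1],0.3],[[0.4,1,0],[0,0,1],0.3],[[0.4,1,0],[0,0,1],0.3],[[0.4,1,0],[0,0,1],0.3],[[0,0,0],[0,0,1],0.3],[[0,0,0],[0,0,1],0.3],[[0,0,0],[0,0,1],0.3],[[0,0,0],[0,0,0.8],0.3],[[0,0,0],[0,0,0],0.3],[[0,0,0],[0,0,0],0.3]]'
```

```text
time: 31.68
tool_pos: [356.5, -293.3, 284.6]
tcp_rot: [2.665, -0.016, 1.454]
contact_force: [1.2, 0.0, 0.7]
grip_width: 45.8
finger_force: 0.0
time: 32.52
tool_pos: [463.6, 4.7, 298.0]
tcp_rot: [3.122, -0.021, 1.938]
contact_force: [0.2, -0.4, 0.7]
grip_width: 46.1
finger_force: 0.0
time: 33.35
tool_pos: [511.4, 123.0, 298.1]
tcp_rot: [3.121, -0.022, 2.865]
contact_force: [0.3, -0.4, -0.3]
grip_width: 59.8
finger_force: 0.0
```

Run:
```python
from h import *
A=bot.capture("top");B=bot.capture("side");cv2.imwrite("pics/rawT.png",A);cv2.imwrite("pics/rawS.png",B)
a=A[150:280,80:250];b=B[270:384,200:330]
cv2.imwrite("pics/c8.png",np.hstack([cv2.resize(a,(510,390),interpolation=3),cv2.resize(b[:,30:126],(288,342),interpolation=3)[:390] if 0 else cv2.copyMakeBorder(cv2.resize(b[:,10:106],(288,342),interpolation=3),0,48,0,0,0)]))
```

```text
(no output)
```

View pics/c8.png

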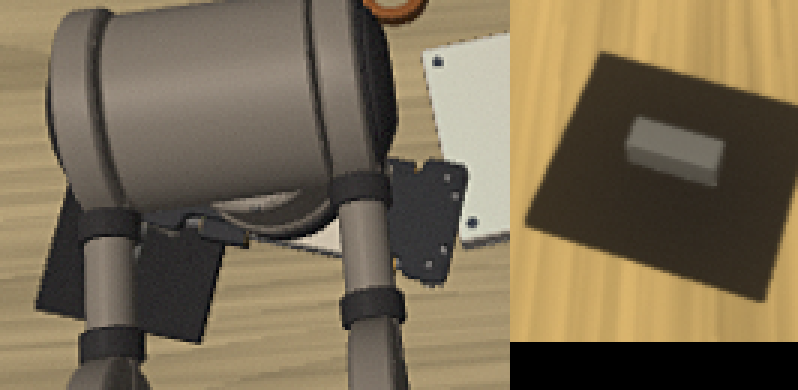

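```bash
cat > tilt.py <<'E'
import sys;from h import *
from scipy.spatial.transform import Rotation as R
o=bot.get_obs();yang=float(sys.argv[1]);T=R.from_euler("xyz",[np.pi,0,np.radians(yang+90)])
print(np.round(o['tool_pos'],1),"turn rows",((T*R.from_euler("xyz",o['tcp_rot']).inv()).as_rotvec()/.12).round(3))
E
python3 tilt.py 75
python3 -m pendant '[[[0.2,1,-0.3],[0,0,0],0.3],[[0.2,1,-0.8],[0,0,0],0.3],[[0.2,1,-1],[0,0,0],0.3],[[0.2,1,-1],[0,0,0],0.3],[[0.2,1,-1],[0,0,0],0.3],[[0.2,1,-0.9],[0,0,0],0.3],[[0.2,1,-0.5],[0,0,0],0.3],[[0.05,0.15,0],[0,0,0],0.3],[[0,0,0],[0,0,0],0.3],[[0,0,0],[0,0,0],0.3]]'
python3 tilt.py 75
```

```text
[511.5 123.  298.4] turn rows [-0.215 -0.127  0.127]
time: 34.28
tool_pos: [554.9, 334.9, 136.7]
tcp_rot: [3.121, -0.02, 2.867]
contact_force: [-0.5, -0.6, -0.2]
grip_width: 59.9
finger_force: 0.0
[554.9 334.9 136.7] turn rows [-0.212 -0.116  0.106]
```

```bash
python3 -m pendant '[[[0,0.06,-0.7],[-0.21,-0.12,0.11],0.3],[[0,0,-0.9],[0,0,0],0.3],[[0,0,-0.8],[0,0,0],0.3],[[0,0,-0.6],[0,0,0],0.3],[[0,0,-0.45],[0,0,0],0.3],[[0,0,0],[0,0,0],0.3],[[0,0,0],[0,0,0],-1],[[0,0,0],[0,0,0],-1],[[0,0,0],[0,0,0],-1],[[0,0,0],[0,0,0],-1]]'
python3 tilt.py 75
python3 -m pendant '[[[0,0,0],[0,0,0],-1],[[0,0,0],[0,0,0],-1],[[0,0,0.2],[0,0,0],-1],[[0,0,0.5],[0,0,0],-1],[[0,0,0.9],[0,0,0],-1],[[0,0,0.9],[0,0,0],-1],[[0,0,0.9],[0,0,0],-1],[[0,0,0.6],[0,0,0],-1],[[0,0,0.2],[0,0,0],-1],[[0,0,0],[0,0,0],-1]]'
```

```text
time: 35.12
tool_pos: [555.5, 337.2, 34.5]
tcp_rot: [3.139, 0.002, 2.88]
contact_force: [0.1, 1.3, -0.4]
grip_width: 37.4
finger_force: 0.0
[555.5 337.2  34.5] turn rows [-0.014  0.021 -0.005]
time: 35.95
tool_pos: [555.1, 337.4, 160.4]
tcp_rot: [3.139, 0.002, 2.881]
contact_force: [0.2, 0.7, -2.9]
grip_width: 25.7
finger_force: 29.9
```

Run:
```python
from h import *
A=bot.capture("top");B=bot.capture("side");cv2.imwrite("pics/rawT.png",A);cv2.imwrite("pics/rawS.png",B)
a=A[145:270,190:320];b=B[165:280,190:310]
cv2.imwrite("pics/c9.png",np.hstack([cv2.resize(a,(416,400),interpolation=3),cv2.resize(b,(384,368),interpolation=3) if 0 else cv2.copyMakeBorder(cv2.resize(b,(384,368),interpolation=3),0,32,0,0,0)]))
```

```text
(no output)
```

View pics/c9.png

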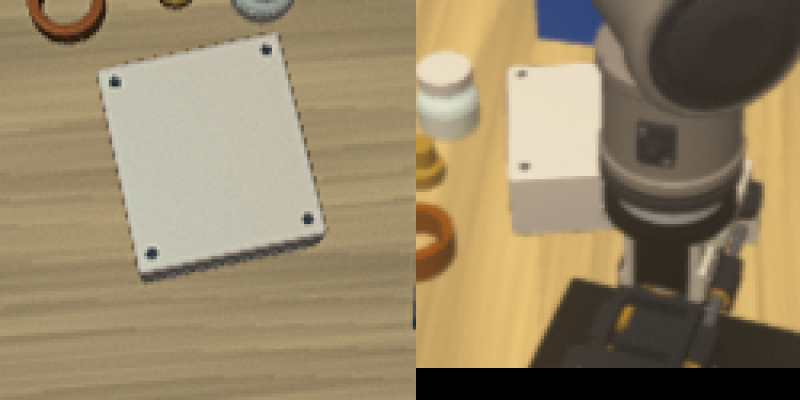

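```bash
cat > hfit.py <<'E'
from h import *
from scipy.optimize import least_squares
def quad(g,lo,roi):
    m=np.zeros(g.shape,np.uint8);x0,y0,x1,y1=roi
    m[y0:y1,x0:x1]=(g[y0:y1,x0:x1]>lo)*255
    m=cv2.morphologyEx(m,cv2.MORPH_CLOSE,np.ones((9,9)))
    c=max(cv2.findContours(m,0,cv2.CHAIN_APPROX_NONE)[0],key=cv2.contourArea)
    a=cv2.approxPolyDP(cv2.convexHull(c),0.04*cv2.arcLength(c,True),True).reshape(-1,2).astype(float)
    # refine by line fits
    L=[];pts=c.reshape(-1,2).astype(float)
    for i in range(len(a)):
        p,q=a[i],a[(i+1)%len(a)];d=(q-p)/np.linalg.norm(q-p);t=(pts-p)@d;e=(pts-p)@[-d[1],d[0]]
        s=pts[(t>.15*np.linalg.norm(q-p))&(t<.85*np.linalg.norm(q-p))&(abs(e)<3*4)]
        L.append(cv2.fitLine(s.astype(np.float32),cv2.DIST_HUBER,0,.01,.01).ravel())
    out=[]
    for i in range(len(L)):
        l,k=L[i-1],L[i];A=np.c_[l[:2],-k[:2]];t=np.linalg.solve(A,k[2:]-l[2:]);out.append(l[2:]+t[0]*l[:2])
    return np.array(out)
def sat(im): h=cv2.cvtColor(im,cv2.COLOR_BGR2HSV).astype(int); return h[...,2]-1.0*h[...,1]
S=3
T=cv2.resize(cv2.imread("pics/rawT.png"),None,fx=S,fy=S,interpolation=cv2.INTER_CUBIC)
qt=(quad(sat(T),130,(215*S,150*S,300*S,235*S))+.5)/S-.5
c4=cv2.imread("pics/c4.png")
qs=(quad(sat(c4),150,(432,75,640,260))-[392,0])/2.8+[200,150]
print(qt.round(1).tolist(),qs.round(1).tolist())
C=np.array([(90,80),(90,-80),(-90,-80),(-90,80)],float)
def P(p,z=70):
    c,s=np.cos(p[2]),np.sin(p[2]);return np.c_[C@np.array([[c,s],[-s,c]])+p[:2],np.full(4,z)]
def res(p,n,q): m=px(n,P(p)); return np.concatenate([m[i]-q[np.argmin(np.hypot(*(q-m[i]).T))] for i in range(4)])
for nm,use in(("top",[("top",qt)]),("side",[("side",qs)]),("both",[("top",qt),("side",qs)])):
    r=least_squares(lambda p:np.concatenate([res(p,*u) for u in use]),[613,-27,.13],loss="soft_l1")
    print(nm,r.x.round(2),np.degrees(r.x[2]).round(2),r.fun.round(1))
E
python3 hfit.py
```

```text
[[275.70001220703125, 155.10000610351562], [291.0, 216.89999389648438], [233.39999389648438, 229.60000610351562], [220.10000610351562, 166.8000030517578]] [[276.0, 186.1], [282.8, 217.3], [219.3, 221.2], [219.3, 185.0]]
top [ 6.1536e+02 -2.7460e+01  1.4000e-01] 8.08 [-1.  -0.6  0.5 -1.   1.   0.5 -0.5  1. ]
side [ 6.1439e+02 -2.3110e+01  1.2000e-01] 7.02 [-1.2 -0.2 -0.9  0.4  1.1 -3.2  1.   0.5]
both [ 6.1499e+02 -2.6120e+01  1.4000e-01] 7.75 [-1.3 -0.7  0.2 -0.7  0.4  0.8 -1.2  1.  -0.9 -0.7 -1.4  0.1  0.5 -4.
  1.1 -0.6]
```

```bash
python3 -m pendant '[[[0.1,-0.5,0.2],[0,0,0.2],-1],[[0.15,-0.8,0.2],[0,0,0.3],-1],[[0.15,-0.8,0.2],[0,0,0.4],-1],[[0.15,-0.8,0],[0,0,0.4],-1],[[0.15,-0.8,0],[0,0,0.4],-1],[[0.15,-0.8,0],[0,0,0.4],-1],[[0.15,-0.8,0],[0,0,0.4],-1],[[0.15,-0.8,0],[0,0,0.4],-1],[[0.15,-0.8,0],[0,0,0.4],-1],[[0.15,-0.8,0],[0,0,0],-1]]'
python3 -m pendant '[[[0.15,-0.8,0],[0,0,0],-1],[[0.15,-0.8,0],[0,0,0],-1],[[0.15,-0.8,0],[0,0,0],-1],[[0.15,-0.8,0],[0,0,0],-1],[[0.1,-0.8,0],[0,0,0],-1],[[0,-0.4,-0.3],[0,0,0],-1],[[0,0,-0.5],[0,0,0],-1],[[0,0,-0.3],[0,0,0],-1],[[0,0,0],[0,0,0],-1],[[0,0,0],[0,0,0],-1]]'
python3 tilt.py 97.9
```

```text
time: 36.88
tool_pos: [597.2, 104.8, 174.5]
tcp_rot: [3.141, -0.004, -3.004]
contact_force: [1.3, -0.2, -2.4]
grip_width: 25.8
finger_force: 29.9
time: 37.72
tool_pos: [618.3, -25.0, 142.3]
tcp_rot: [3.14, -0.003, -3.006]
contact_force: [0.2, 1.0, -2.7]
grip_width: 25.8
finger_force: 29.9
[618.3 -25.  142.3] turn rows [-0.012 -0.029  0.016]
```

```bash
python3 -m pendant '[[[-0.11,-0.03,-0.3],[0,0,0],-1],[[0,0,-0.3],[0,0,0],-1],[[0,0,-0.2],[0,0,0],-1],[[0,0,0],[0,0,0],-1],[[0,0,0],[0,0,0],-1],[[0,0,0],[0,0,0],-1],[[0,0,0],[0,0,0],-1],[[0,0,0],[0,0,0],-1],[[0,0,0],[0,0,0],-1],[[0,0,0],[0,0,0],-1]]'
python3 - <<'E'
from h import *
A=bot.capture("top");B=bot.capture("side");cv2.imwrite("pics/rawT2.png",A);cv2.imwrite("pics/rawS2.png",B)
a=A[145:245,205:305];b=B[160:260,205:305]
cv2.imwrite("pics/c10.png",cv2.resize(np.hstack([a,b]),None,fx=4,fy=4,interpolation=3))
E
```

```text
time: 38.55
tool_pos: [616.0, -26.9, 120.1]
tcp_rot: [3.141, 0.0, -3.006]
contact_force: [0.2, 0.1, -3.3]
grip_width: 26.2
finger_force: 29.9
```

View pics/c10.png

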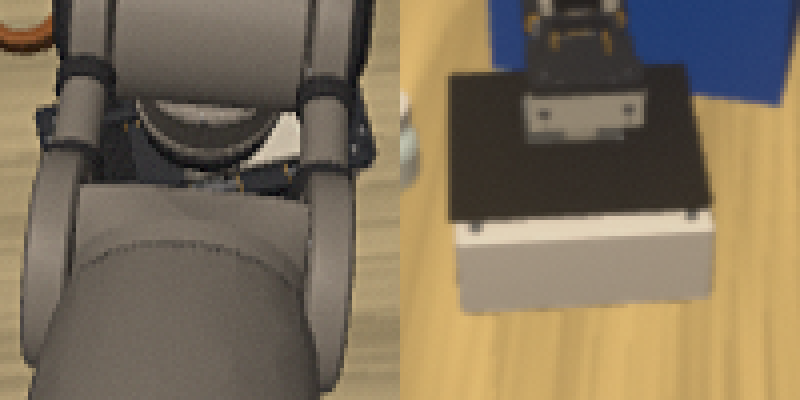

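Run:
```python
from h import *
f=lambda l,z:w("side",(np.array(l)-[400,0])/4+[205,160],z)[:,:2]
L=f([(448,221),(712,207)],85.5);H=f([(456,240.5),(714,232)],70);Lt=f([(448,76),(688,64)],97.5)
a=np.radians(7.8);R=np.array([[np.cos(a),np.sin(a)],[-np.sin(a),np.cos(a)]])
print(L.round(1),H.round(1),Lt.round(1)); print("in housing axes lid-housing:",((L-H)@R.T).round(1),"lens",np.hypot(*(L[1]-L[0])),np.hypot(*(H[1]-H[0])))
for q in(L,H,Lt):d=q[0]-q[1];print(np.degrees(np.arctan2(d[1],d[0])).round(1))
P=[[616,-26.9]]
C=np.array([(90,80),(-90,80)])@R
print("predicted lid corners px if rib centred", ((px("side",np.c_[C+[616,-26.9],[85.5]*2])-[205,160])*4+[400,0]).round(), "housing", ((px("side",np.c_[C+[615,-26],[70]*2])-[205,160])*4+[400,0]).round())
```

```text
[[696.8  61.6]
 [518.1  38.1]] [[691.9  63.9]
 [516.1  46.3]] [[ 715.3  -87.2]
 [ 536.2 -111.5]]
in housing axes lid-housing: [[ 4.5 -2.9]
 [ 0.9 -8.4]] lens 180.19262241285227 176.68687262892848
7.5
5.7
7.7
predicted lid corners px if rib centred [[451. 224.]
 [715. 209.]] housing [[454. 242.]
 [716. 227.]]
```

```bash
python3 -m pendant '[[[-0.08,0.1,-0.2],[0,0,-0.05],-1],[[0,0,-0.2],[0,0,0],-1],[[0,0,-0.08],[0,0,0],-1],[[0,0,-0.02],[0,0,0],-1],[[0,0,0],[0,0,0],-1],[[0,0,0],[0,0,0],-1],[[0,0,0],[0,0,0],-1],[[0,0,0],[0,0,0],-1],[[0,0,0],[0,0,0],-1],[[0,0,0],[0,0,0],-1]]'
```

```text
time: 39.48
tool_pos: [613.5, -23.8, 104.9]
tcp_rot: [3.141, 0.0, -3.012]
contact_force: [-0.3, -0.4, -3.8]
grip_width: 25.7
finger_force: 29.9
```

```bash
python3 -m pendant '[[[0,0,0],[0,0,0],-0.2],[[0,0,0],[0,0,0],-0.2],[[0,0,0],[0,0,0],-0.2],[[0,0,0.3],[0,0,0],-0.2],[[0,0,0.7],[0,0,0],0],[[0,0,1],[0,0,0],0],[[0,0,1],[0,0,0],0],[[0,0,1],[0,0,0],0],[[0,0,1],[0,0,0],0],[[-0.3,-0.6,1],[0,0,0],0]]'
python3 -m pendant '[[[-0.4,-1,1],[0,0,0],0],[[-0.4,-1,0],[0,0,0],0],[[-0.4,-1,0],[0,0,0],0],[[-0.4,-1,0],[0,0,0],0],[[-0.4,-1,0],[0,0,0],0],[[-0.4,-1,0],[0,0,0],0],[[-0.4,-1,0],[0,0,0],0],[[-0.4,-1,0],[0,0,0],0],[[-0.4,-1,0],[0,0,0],0],[[0,-0.5,0],[0,0,0],0]]'
python3 - <<'E'
from h import *
A=bot.capture("top");B=bot.capture("side");cv2.imwrite("pics/rawT3.png",A);cv2.imwrite("pics/rawS3.png",B)
a=A[145:245,205:305];b=B[160:260,205:305]
cv2.imwrite("pics/c11.png",cv2.resize(np.hstack([a,b]),None,fx=4,fy=4,interpolation=3))
E
```

```text
time: 40.32
tool_pos: [605.0, -39.5, 287.3]
tcp_rot: [3.14, 0.002, -3.009]
contact_force: [0.3, -0.5, 0.1]
grip_width: 45.6
finger_force: 0.0
time: 41.15
tool_pos: [494.9, -328.4, 314.4]
tcp_rot: [-3.14, -0.0, -3.015]
contact_force: [0.6, -0.3, -1.0]
grip_width: 45.9
finger_force: 0.0
```

View pics/c11.png

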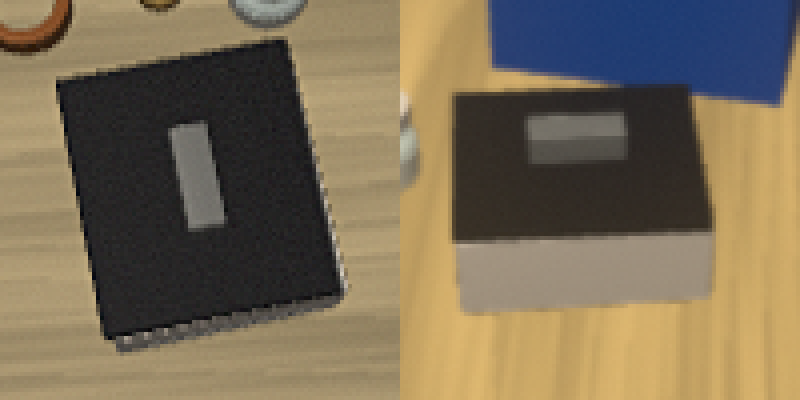

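```bash
cat > lfit.py <<'E'
exec(open("h.py").read()); src=open("hfit.py").read().split("def sat")[0]; exec(src)
from scipy.optimize import least_squares
S=4
def V(f):
    im=cv2.resize(cv2.imread(f),None,fx=S,fy=S,interpolation=cv2.INTER_CUBIC);return -im.max(2).astype(float)
def q(f,th,roi): return (quad(V(f),th,[r*S for r in roi])+.5)/S-.5
qt=q("pics/rawT3.png",-75,(212,150,300,240))
qs=q("pics/rawS3.png",-88,(211,176,290,224)) if 1 else None
print(qt.round(1).tolist(),qs.round(1).tolist())
C=np.array([(90,80),(90,-80),(-90,-80),(-90,80)],float)
def P(p,z):
    c,s=np.cos(p[2]),np.sin(p[2]);return np.c_[C@np.array([[c,s],[-s,c]])+p[:2],np.full(4,z)]
def res(p,n,qq,z):
    z=np.array(z,float);m=px(n,P(p,z)); return np.concatenate([m[i]-qq[np.argmin(np.hypot(*(qq-m[i]).T))] for i in range(4)])
for n,qq,z in(("top",qt,[82]*4),("side",qs,[70,82,82,70])):
    # side: near (+y) edge shows the lid's lower edge, far edge its upper
    r=least_squares(lambda p:res(p,n,qq,z),[613,-25,.13],loss="soft_l1");print(n,r.x.round(2),r.fun.round(1))
E
sed -i 's/np.full(4,z)/np.broadcast_to(z,4)/' lfit.py; python3 lfit.py
```

```text
[[275.79998779296875, 154.10000610351562], [290.3999938964844, 219.39999389648438], [230.6999969482422, 228.89999389648438], [218.5, 165.10000610351562]] [[276.0, 180.10000610351562], [282.79998779296875, 217.10000610351562], [218.10000610351562, 219.6999969482422], [218.10000610351562, 183.89999389648438]]
top [ 6.1306e+02 -2.3890e+01  1.1000e-01] [-0.2 -0.3  0.6  0.   0.1 -0.7 -0.5  1.3]
side [ 6.1609e+02 -2.4390e+01  1.3000e-01] [-0.4  1.1 -0.6 -1.8  0.6 -0.7  0.5  0.3]
```

Seen from above, the lid sits about 3–4 mm too far toward +y, and the side view puts it about 1 mm the other way. I'll take hold again and shift it about 2 mm toward −y so there is more margin.

```bash
python3 -m pendant '[[[0.2,0.5,0],[0,0,0],0],[[0.4,1,0],[0,0,0],0],[[0.4,1,0],[0,0,0],0],[[0.4,1,0],[0,0,0],0],[[0.4,1,0],[0,0,0],0],[[0.4,1,0],[0,0,0],0],[[0.4,1,0],[0,0,0],0],[[0.4,1,0],[0,0,0],0],[[0.4,1,0],[0,0,0],0],[[0.4,1,0],[0,0,0],0]]'
python3 -m pendant '[[[0.15,0.65,-0.3],[0,0,0],0],[[0,0,-0.8],[0,0,0],0],[[0,0,-0.8],[0,0,0],0],[[0,0,-0.8],[0,0,0],0],[[0,0,-0.8],[0,0,0],0],[[0,0,-0.8],[0,0,0],0],[[0,0,0],[0,0,0],0],[[0,0,0],[0,0,0],0],[[0,0,0],[0,0,0],0],[[0,0,0],[0,0,0],0]]'
python3 tilt.py 97.4
```

```text
time: 42.08
tool_pos: [611.2, -37.1, 314.2]
tcp_rot: [3.141, 0.001, -3.011]
contact_force: [0.4, -1.0, 0.3]
grip_width: 45.9
finger_force: 0.0
time: 42.92
tool_pos: [616.6, -20.4, 186.5]
tcp_rot: [-3.141, 0.004, -3.012]
contact_force: [0.1, -0.8, 0.6]
grip_width: 46.0
finger_force: 0.0
[616.6 -20.4 186.5] turn rows [-0.001  0.03  -0.003]
```

```bash
python3 -m pendant '[[[-0.1,-0.11,-0.7],[0,0.03,0],0],[[0,0,-0.8],[0,0,0],0],[[0,0,-0.7],[0,0,0],0],[[0,0,-0.4],[0,0,0],0],[[0,0,-0.1],[0,0,0],0],[[0,0,0],[0,0,0],0],[[0,0,0],[0,0,0],-1],[[0,0,0],[0,0,0],-1],[[0,0,0],[0,0,0],-1],[[0,0,0],[0,0,0],-1]]'
python3 -m pendant '[[[0,0,0],[0,0,0],-1],[[0,0,0.15],[0,0,0],-1],[[0,0,0],[0,0,0],-1],[[0,0,0],[0,0,0],-1],[[0.03,-0.07,0],[0,0,0],-1],[[0,0,0],[0,0,0],-1],[[0,0,0],[0,0,0],-1],[[0,0,0],[0,0,0],-1],[[0,0,0],[0,0,0],-1],[[0,0,0],[0,0,0],-1]]'
```

```text
time: 43.75
tool_pos: [613.2, -24.0, 104.4]
tcp_rot: [3.141, -0.002, -3.013]
contact_force: [-0.8, -0.5, 4.4]
grip_width: 25.5
finger_force: 30.0
time: 44.58
tool_pos: [613.5, -26.0, 107.6]
tcp_rot: [3.14, -0.004, -3.012]
contact_force: [-0.6, 0.1, -3.4]
grip_width: 25.3
finger_force: 30.0
```

```bash
python3 -m pendant '[[[0.02,-0.01,-0.06],[0,0,0],-1],[[0,0,-0.04],[0,0,0],-1],[[0,0,0],[0,0,0],-1],[[0,0,0],[0,0,0],-1],[[0,0,0],[0,0,0],-0.2],[[0,0,0],[0,0,0],-0.2],[[0,0,0],[0,0,0],-0.2],[[0,0,0.4],[0,0,0],0],[[0,0,1],[0,0,0],0],[[0,0,1],[0,0,0],0]]'
python3 -m pendant '[[[0,0,1],[0,0,0],0],[[0,0,1],[0,0,0],0],[[-0.2,-0.4,1],[0,0,0],0],[[-0.4,-1,1],[0,0,0],0],[[-0.4,-1,0.5],[0,0,0],0],[[-0.4,-1,0],[0,0,0],0],[[-0.4,-1,0],[0,0,0],0],[[-0.4,-1,0],[0,0,0],0],[[-0.4,-1,0],[0,0,0],0],[[-0.4,-1,0],[0,0,0],0]]'
python3 -m pendant '[[[-0.4,-1,0],[0,0,0],0],[[-0.4,-1,0],[0,0,0],0],[[0,-0.5,0],[0,0,0],0],[[0,0,0],[0,0,0],0],[[0,0,0],[0,0,0],0],[[0,0,0],[0,0,0],0],[[0,0,0],[0,0,0],0],[[0,0,0],[0,0,0],0],[[0,0,0],[0,0,0],0],[[0,0,0],[0,0,0],0]]'
python3 - <<'E'
from h import *
cv2.imwrite("pics/rawT3.png",bot.capture("top"));cv2.imwrite("pics/rawS3.png",bot.capture("side"))
E
python3 lfit.py
python3 - <<'E'
from h import *
T=cv2.imread("pics/rawT3.png");r=T[190];print(T[200,280:296].max(1).tolist(),T[200,218:232].max(1).tolist())
# cover shut: compare bar image region brightness profile at predicted shut bar
S=cv2.imread("pics/rawS3.png");b=np.argwhere(S[95:140,295:330].max(2)<45)
print("dark px side rows/cols",(b.min(0)+[95,295]).tolist(),(b.max(0)+[95,295]).tolist())
for dx in(-4,0):
  for a in(.3142,.384):
    x=-165*np.cos(a);c,s=np.cos(-.1175),np.sin(-.1175);print(dx,a,px("side",[[565+dx+c*x-s*y,-350+s*x+c*y,125+165*np.sin(a)] for y in(50,-50)]).round(1).tolist())
E
```

```text
time: 45.42
tool_pos: [613.4, -26.2, 176.6]
tcp_rot: [3.14, -0.006, -3.012]
contact_force: [1.8, 0.2, 0.6]
grip_width: 45.3
finger_force: 0.0
time: 46.25
tool_pos: [524.0, -248.0, 310.6]
tcp_rot: [3.141, -0.003, -3.012]
contact_force: [0.7, 0.1, -0.1]
grip_width: 45.9
finger_force: 0.0
time: 47.08
tool_pos: [501.1, -321.0, 310.2]
tcp_rot: [3.141, -0.003, -3.011]
contact_force: [0.4, 0.8, -0.3]
grip_width: 46.1
finger_force: 0.0
[[276.3999938964844, 153.6999969482422], [291.3999938964844, 218.0], [231.6999969482422, 228.6999969482422], [219.3000030517578, 164.89999389648438]] [[275.70001220703125, 179.60000610351562], [282.5, 216.10000610351562], [218.10000610351562, 218.89999389648438], [218.10000610351562, 183.39999389648438]]
top [ 6.1445e+02 -2.6300e+01  1.2000e-01] [-0.3 -0.3  0.6 -0.2  0.2 -0.3 -0.4  1.1]
side [ 6.1681e+02 -2.7740e+01  1.3000e-01] [-0.5  1.  -0.8 -1.9  0.6 -0.9  0.6  0.4]
[33, 38, 39, 34, 33, 35, 29, 43, 143, 183, 176, 162, 161, 161, 162, 160] [154, 154, 157, 155, 158, 157, 162, 168, 72, 36, 40, 38, 42, 42]
dark px side rows/cols [95, 303] [131, 320]
-4 0.3142 [[317.1, 126.5], [318.4, 112.5]]
-4 0.384 [[316.2, 123.4], [317.6, 109.5]]
0 0.3142 [[315.8, 126.4], [317.2, 112.4]]
0 0.384 [[314.9, 123.4], [316.4, 109.5]]
```

The last fits put the lid within about 3 mm of centre. The bar sits at its shut position, and the cover stopped moving under 25 N. I'm handing it in.

```bash
python3 -c "
from plant import bot
print(bot.close_job())"
```

```text
the job is handed in; nothing more can be done
None
```

The job is handed in; no verdict came back. The three pieces of debris present (pale offcut, cardboard block, core plug) went into the bin. The cover is shut against its stop. The lid lies on the enclosure, about 1–2 mm off centre in the top view and up to 5 mm in the less certain side view, against a 7 mm limit. No move touched the tape, fitting or jar.

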